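# Stir the fresh drying beads into the old ones

## Robot

A 6-joint arm with a two-finger parallel gripper is mounted at the origin on a cart in front of the work surface, level with it; the furniture and walls round the work are solid. World frame = base frame: x ahead of the robot, y to its left, z up, the work surface at z = 0. Lengths are in m, angles in degrees, forces in N, time in s.
With the tool pointing down it reaches from about 0.35 to 1 m from the base axis. Payload 7.1 kg.
Tool frame: the origin (TCP) lies midway between the tips of the shut fingers; the grasp point (between the pads) lies 19 mm behind it; z points along the fingers, y is the line along which they close (so a half turn about z gives the same grasp; the last joint's range is limited). The gripper opens to 85 mm and grips with 20 to 120 N. Pads are 22 mm wide; open, the fingers measure 114 mm over their backs; the gripper's body (76 mm by 85 mm) begins 54 mm behind the grasp point. The pads swing forward as they close: fully open they stand 13 mm farther back than shut.
Start: joints at [68.239, 24.242, 93.386, -0, 62.372, -1.089], TCP at [0.221, 0.585, 0.231] pointing down, gripper open.
Joint ranges: [-172.04, 172.04], [-51.8, 120.97], [4.93, 147.93], [-75.15, 255.16], [6.16, 154.13], [-145.62, 145.62]. Speed limits (degrees/s): [136.94, 136.94, 172.46, 180, 180, 180].

## Interface

Orientations are given as a 3x3 rotation matrix whose columns are the frame's x, y, z axes.
In Python, from bench import bot gives the robot as it stands. The module is installed in compiled form; this text tells all that it offers.
- The arm moves only by the tool servo_tool, never from a script. Its argument "motion" is a list that holds one entry, the list of rows, each a list of 7 numbers: the shift along the tool's x, y, z in cm, then the turn, a rotation vector about the tool's x, y, z in rad, then the gripper command: -1 is fully open, 1 is shut, values between are in proportion. In form: [[[tx, ty, tz, wx, wy, wz, gripper], ...]]. A call has exactly 8 rows; each row shifts and turns the commanded pose from where the row before left it, along the tool's axes as they then stand; what a row does not reach is not made up. A row lasts 1/10 s, in which the tool goes at most 50 mm and 8.59 degrees, less where a joint would pass 70% of its speed; a pose out of reach is approached as far as the arm can. A call is refused whole if a number of a shift passes 5 or a number of a turn 0.15, either way. A call with a gripper value outside its range is refused whole. The fingers move at their own pace and stop on an object; "newtons" is the grip in N (left out, the last holds). Time passes only in rows, so rows that do not move let the fingers close, or fill a call up. It gives the time, the measured TCP pose, the force, the opening and the grip force at its end, in the units of the state.
- bot.read_state(): the state, without advancing time (a new reading comes with each control period).
- bot.camera(name): name is "side" or "top"; returns a dict with "color" (384x512x3 uint8, red, green, blue), "z_map" (384x512 float32, m along the optical axis (not along the pixel's ray), 0 where there is no reading), "fov_y" (degrees; the focal length in pixels is half the picture's height over the tangent of half this angle, whatever the lens; pixels are square), "cx", "cy" (the principal point, pixels), "R" (3x3) and "t" (3): a world point X has camera coordinates R X + t. Camera axes: x right, y down, z forward; pixel columns grow to the right and rows downward; lengths in m; the calibration is good to about 2 mm. A picture is of the moment at which its call begins.
- bot.job_done(): hands the job in; it is judged then, once.
The state is a dict: "clock": time; "joints": joint angles; "joint_vel": joint speeds; "joint_torque": joint torques, N m; "tool_pos": TCP position; "tool_rot": TCP orientation; "contact_force": force on the tool from outside, world axes, zero at the start; "wrist_torque": the same for the moment, N m; "grip_width": opening from 0.0 (shut) to 1.0 (fully open); "grasp_force": force on a finger pad.
Only numpy, scipy, OpenCV 4.12 (cv2) and the standard library are available. Lean on these libraries where they do the work, as an engineer would, in place of code of your own. Each camera call takes 0.05 s, during which the arm holds its last target. There are 200 camera calls.

## Task

Fresh large clay drying beads lie on one side of the steel tub and the old small ones on the other: take the wooden stick from its holder and stir the beads round with it until both sizes lie on both sides of the line through the tub's two handles. Then stand the stick back in its holder, fully down. Keep every bead in the tub and do not touch them with the gripper, shove the tub away, tip it, or disturb the stamp and the glue stick.

Things in the scene. Friction and masses are not known exactly. Their poses are not given: they have to be found in the camera images.
- tub: Round open steel tub, 156 mm across, 148 mm inside, loose on the counter (about 2 kg). Origin: centre of its underside, z up; rim 52 mm above it. Two wire handles stick out near the rim at its +y and -y sides, to 100 mm from the centre: the line through them is its y axis. At the start all five large beads lie on its +x side and all five small ones on its -x side.
- tub_floor (a point): Centre of the tub's inner floor, 6 mm above the counter. At the start a spot 28 mm wide is free of beads here, down to the floor.
- stick_grip (a point): Middle of the square wooden grip (22 x 22 mm, 66 mm long, flats facing this point's x and y axes) of the stirring stick, a loose rod 148 mm long, 70 g, standing upright in the holder. The point is 115 mm above the stick's foot and 33 mm below its top; z points up along the stick. From 72 mm above the foot down it is a round rod 20 mm thick.
- stick_tip (a point): Centre of the bevelled flat foot (lower end) of the same stick. Pushed sideways with more than a few newtons (a bead jammed against the wall), the held stick can swivel between the fingers.
- holder_bottom (a point): Centre of the bottom of the stick's hole in the holder, a fixed wooden block 75 x 75 mm, 55 mm high. The hole is 33 mm across and 45 mm deep, with an 8 mm bevel at its mouth, so that the stick may lean a little in it; its bottom is 10 mm above the counter.
- date_stamp: Bystander: date stamp 30 x 52 x 66 mm standing loose on the counter beyond the work; origin at its underside.
- glue_stick: Bystander: glue stick 26 mm across, 90 mm tall, standing loose beyond the work; origin at its underside.
- large_0_center (a point): Centre of a large clay bead: barrel 30 mm across, 22 mm high, 14 g, standing on its flat end; lies loose in the tub.
- small_0_center (a point): Centre of a small clay bead: barrel 22 mm across, 16 mm high, 10 g, standing on its flat end; lies loose in the tub.
- large_1_center (a point): Centre of a large clay bead: barrel 30 mm across, 22 mm high, 14 g, standing on its flat end; lies loose in the tub.
- small_1_center (a point): Centre of a small clay bead: barrel 22 mm across, 16 mm high, 10 g, standing on its flat end; lies loose in the tub.
- large_2_center (a point): Centre of a large clay bead: barrel 30 mm across, 22 mm high, 14 g, standing on its flat end; lies loose in the tub.
- small_2_center (a point): Centre of a small clay bead: barrel 22 mm across, 16 mm high, 10 g, standing on its flat end; lies loose in the tub.
- large_3_center (a point): Centre of a large clay bead: barrel 30 mm across, 22 mm high, 14 g, standing on its flat end; lies loose in the tub.
- small_3_center (a point): Centre of a small clay bead: barrel 22 mm across, 16 mm high, 10 g, standing on its flat end; lies loose in the tub.
- large_4_center (a point): Centre of a large clay bead: barrel 30 mm across, 22 mm high, 14 g, standing on its flat end; lies loose in the tub.
- small_4_center (a point): Centre of a small clay bead: barrel 22 mm across, 16 mm high, 10 g, standing on its flat end; lies loose in the tub.
Mind the look-alikes: they are no part of the job. Leave any green look-alike of the part that bears large_3_center alone.

How it is judged:
By the outcome, as a careful person would: the job done as asked, in the order asked, and still so for the second after the job is handed in, with the robot touching nothing.
It also fails if it takes over 72 s, if anything falls off the work surface, if the arm or the gripper's body presses on something with over 40 N, if the wrist force passes 120 N, or if a joint passes its speed limit or range.

## Working session

There is one attempt and no reset: what is moved stays moved. The work goes in short steps, Python scripts to look and compute and a tool call to move; the robot and the scene stay as the last step left them, time stands still between calls to the robot, and variables do not carry over. Pictures are saved under pics/ and viewed, at most 11 in all, crops included, and the job is handed in when it is done.

Besides the shell and the picture viewer there is one more tool, called after "Call:" as name(argument=value, ...) on one line, values as JSON. servo_tool: Moves the arm, as the interface text tells. Its arguments: {"type":"object","properties":{"motion":{"type":"array","items":{"type":"array","items":{"type":"array","items":{"type":"number"}}}},"newtons":{"type":"number"}},"required":["motion"]}

```bash
mkdir -p pics
cat > h.py <<'E'
import numpy as np, cv2
from bench import bot
def cam(n):
    c=bot.camera(n); h=c["color"].shape[0]
    f=h/2/np.tan(np.radians(c["fov_y"])/2)
    v,u=np.mgrid[:h,:c["color"].shape[1]]; z=c["z_map"]
    P=np.stack([(u-c["cx"])/f*z,(v-c["cy"])/f*z,z],-1)
    c["W"]=(P-c["t"])@c["R"]; c["W"][z==0]=np.nan; c["f"]=f
    return c
def save(c,n): cv2.imwrite("pics/"+n,c["color"][:,:,::-1])
E
python3 - <<'E'
from h import *
s=bot.read_state(); print({k:np.round(v,3).tolist() for k,v in s.items()})
ims=[]
for n in("top","side"):
    c=cam(n); np.savez(n+"0.npz",W=c["W"],color=c["color"]); ims.append(c["color"]); print(n,c["f"],c["cx"],c["cy"],c["R"].round(3).tolist(),c["t"].round(3).tolist())
    save(c,n+"0.png")
E
```

```text
{'clock': 0.0, 'joints': [68.238, 24.285, 93.432, 0.001, 62.37, -1.09], 'joint_vel': [-0.081, 0.048, 0.031, -0.077, -0.005, 0.026], 'joint_torque': [0.002, -55.741, -28.173, 0.0, 0.008, -0.0], 'tool_pos': [0.22, 0.584, 0.231], 'tool_rot': [[-0.936, 0.353, -0.001], [0.353, 0.936, -0.001], [0.0, -0.002, -1.0]], 'contact_force': [0.555, -0.105, -0.003], 'wrist_torque': [-0.029, -0.049, 0.018], 'grasp_force': 0.0, 'grip_width': 1.0}
top 355.55846827349814 254.35036605055774 190.68117466530126 [[-0.026, -1.0, -0.006], [-0.995, 0.027, -0.095], [0.095, 0.003, -0.995]] [0.141, 0.572, 0.908]
side 438.70936755581147 256.40184001073834 184.59599385557812 [[-0.163, -0.987, 0.007], [-0.594, 0.093, -0.799], [0.788, -0.134, -0.601]] [0.238, 0.418, 0.48]
```

View pics/top0.png

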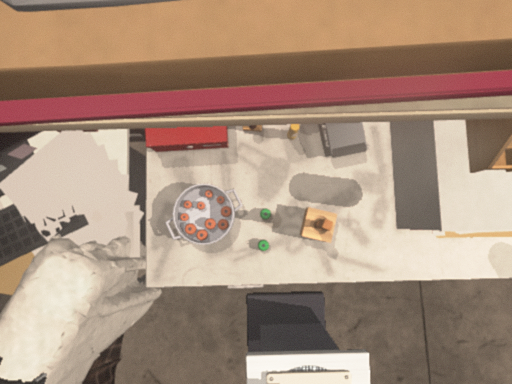

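View pics/side0.png

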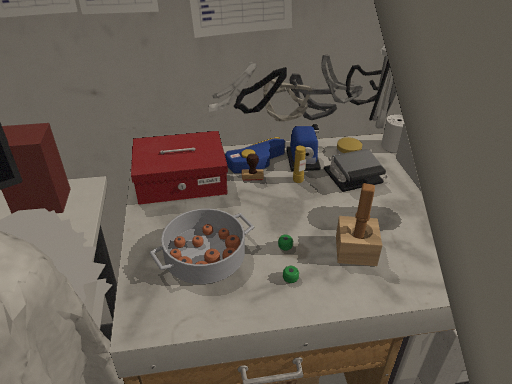

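The top view shows the tub at (205,213), with handles near (173,237) and (238,190). The holder and stick are at (320,225), and the green look-alikes are at (265,214) and (263,245). The side view shows the stick leaning slightly, at (365,210). Next I'll measure these.

Run:
```python
from h import *
T=np.load("top0.npz");S=np.load("side0.npz")
for n,D in(("top",T),("side",S)):
    W=D["W"];x,y,z=W[...,0],W[...,1],W[...,2]
    print(n)
    roi=np.zeros(z.shape,bool)
    if n=="top": roi[170:260,160:245]=1
    else: roi[200:285,145:260]=1
    m=roi&(z>.044)&(z<.058)
    p=W[m]
    # robust circle fit with R .076
    from scipy.optimize import least_squares
    r=least_squares(lambda q:np.hypot(p[:,0]-q[0],p[:,1]-q[1])-.076,[np.median(p[:,0]),np.median(p[:,1])],loss="soft_l1",f_scale=.003).x
    d=np.hypot(p[:,0]-r[0],p[:,1]-r[1]); print("tub",r.round(4),len(p),np.median(p[:,2]).round(4))
    q=W[roi&(z>.025)&(z<.07)]; dd=np.hypot(q[:,0]-r[0],q[:,1]-r[1]); q=q[(dd>.085)&(dd<.104)]-[*r,0]
    print("handles",len(q),np.degrees(np.arctan2(q[:,1],q[:,0])).round(0).tolist())
    roi[:]=0
    if n=="top": roi[195:250,290:345]=1
    else: roi[175:270,325:390]=1
    for a,b in((.05,.06),(.075,.09),(.09,.105),(.105,.12),(.12,.135),(.135,.15),(.15,.17)):
        q=W[roi&(z>a)&(z<b)]
        if len(q): print(a,b,len(q),np.median(q,0).round(4),q.min(0).round(3),q.max(0).round(3))
    if n=="top":
        q=W[roi&(z>.05)&(z<.058)][:,:2].astype(np.float32); print("holder rect",cv2.minAreaRect(q))
    roi[:]=1
    hsv=cv2.cvtColor(D["color"],cv2.COLOR_RGB2HSV)
    g=(hsv[...,0]>50)&(hsv[...,0]<85)&(hsv[...,1]>120)
    k,l,st,ce=cv2.connectedComponentsWithStats(g.astype(np.uint8))
    for i in range(1,k):
        if st[i,4]>20: print("green",st[i,4],np.nanmedian(W[l==i],0).round(3),np.nanmax(W[l==i][:,2]).round(3))
    a=np.degrees(np.arctan2(y-r[1],x-r[0]))
c=T["color"]
o=np.hstack([cv2.resize(T["color"][165:265,155:255],(400,400),interpolation=3),cv2.resize(T["color"][185:255,285:355],(400,400),interpolation=3)])
cv2.imwrite("pics/crop0.png",o[:,:,::-1])
```

```text
top
tub [0.5186 0.2572] 396 0.0516
handles 155 [-49.0, -50.0, -52.0, -52.0, -47.0, -48.0, -49.0, -50.0, -52.0, -53.0, -54.0, -54.0, -50.0, -51.0, -52.0, -53.0, -54.0, -55.0, -56.0, -51.0, -56.0, -57.0, -58.0, -57.0, -58.0, -59.0, -60.0, -60.0, -61.0, -61.0, -62.0, -62.0, -63.0, -64.0, -64.0, -64.0, -65.0, -66.0, -66.0, -67.0, -68.0, -68.0, -68.0, -69.0, -70.0, -71.0, -71.0, -72.0, -72.0, -73.0, -73.0, -74.0, -74.0, -74.0, -75.0, -75.0, -76.0, -76.0, -77.0, -77.0, -78.0, -78.0, -79.0, -79.0, -79.0, -79.0, -80.0, -80.0, -80.0, -81.0, -81.0, -81.0, -82.0, -82.0, -84.0, 96.0, 96.0, 98.0, 98.0, 98.0, 99.0, 99.0, 99.0, 100.0, 100.0, 100.0, 100.0, 101.0, 101.0, 101.0, 102.0, 102.0, 102.0, 103.0, 103.0, 104.0, 104.0, 105.0, 105.0, 106.0, 107.0, 107.0, 107.0, 108.0, 108.0, 109.0, 110.0, 110.0, 111.0, 111.0, 112.0, 112.0, 113.0, 113.0, 114.0, 114.0, 115.0, 115.0, 115.0, 116.0, 117.0, 117.0, 117.0, 118.0, 119.0, 119.0, 119.0, 120.0, 121.0, 122.0, 122.0, 122.0, 123.0, 124.0, 124.0, 125.0, 126.0, 127.0, 128.0, 129.0, 130.0, 131.0, 125.0, 126.0, 127.0, 128.0, 129.0, 131.0, 132.0, 133.0, 127.0, 128
[... 2285 characters left out ...]
, 127.0, 129.0, 128.0, 129.0]
0.05 0.06 826 [ 0.4742 -0.0309  0.0536] [ 0.437 -0.081  0.05 ] [0.526 0.009 0.06 ]
0.075 0.09 57 [ 0.4744 -0.0311  0.084 ] [ 0.468 -0.046  0.075] [ 0.492 -0.024  0.09 ]
0.09 0.105 91 [ 0.4729 -0.0316  0.0979] [ 0.469 -0.047  0.09 ] [ 0.494 -0.023  0.105]
0.105 0.12 81 [ 0.4738 -0.0316  0.1127] [ 0.468 -0.043  0.106] [ 0.49  -0.023  0.12 ]
0.12 0.135 86 [ 0.4734 -0.0315  0.1274] [ 0.468 -0.043  0.12 ] [ 0.489 -0.023  0.135]
0.135 0.15 92 [ 0.4732 -0.0317  0.1434] [ 0.467 -0.043  0.135] [ 0.491 -0.023  0.15 ]
0.15 0.17 119 [ 0.4787 -0.0346  0.156 ] [ 0.469 -0.048  0.15 ] [ 0.495 -0.023  0.158]
green 160 [0.507 0.101 0.018] 0.024
green 193 [0.425 0.11  0.018] 0.023
```

View pics/crop0.png

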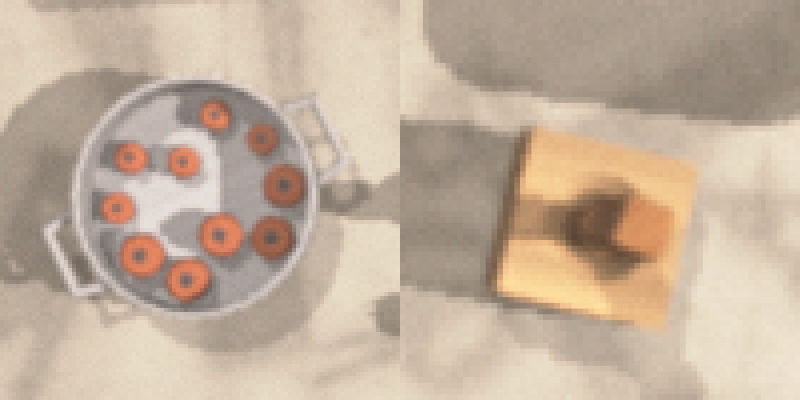

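The crop shows large beads at the lower right and small ones at the upper left. The tub centre is free and the stick stands upright. I need the stick's yaw, the bead positions in the tub frame and the first move.

```bash
cat >> h.py <<'E'
C=np.array([.518,.2575]); A=np.radians(-156.0) # tub centre, +x heading
def beads(c,C=C,A=A):
    W=c["W"]; hsv=cv2.cvtColor(c["color"],cv2.COLOR_RGB2HSV)
    d=np.hypot(W[...,0]-C[0],W[...,1]-C[1])
    m=(d<.078)&(W[...,2]>.012)&(W[...,2]<.036)&((hsv[...,0]<12)|(hsv[...,0]>172))&(hsv[...,1]>120)
    k,l,st,ce=cv2.connectedComponentsWithStats(m.astype(np.uint8),connectivity=4); out=[]
    R=np.array([[np.cos(A),np.sin(A)],[-np.sin(A),np.cos(A)]])
    for i in range(1,k):
        if st[i,4]>12:
            p=W[l==i]; ctr=(p[:,:2].min(0)+p[:,:2].max(0))/2
            out.append((*(1e3*R@(ctr-C)).round(0),(1e3*np.percentile(p[:,2],75)).round(0),st[i,4]))
    return out
E
python3 - <<'E'
from h import *
S=np.load("side0.npz");T=np.load("top0.npz")
W=S["W"][175:270,325:390]; q=W[(W[...,2]>.09)&(W[...,2]<.145)][:,:2]
t=T["W"][195:250,290:345]; q2=t[(t[...,2]>.152)][:,:2]
print("top rect",cv2.minAreaRect(q2.astype(np.float32)), "side rect",cv2.minAreaRect(q.astype(np.float32)))
from scipy.optimize import least_squares
def res(p):
    c,s=np.cos(p[2]),np.sin(p[2]); d=q-p[:2]; a=np.abs(d@[[c,-s],[s,c]]).max(1); return a-.011
for a0 in(0,.4,.8,1.2):
    r=least_squares(res,[.4835,-.036,a0],loss="soft_l1",f_scale=.001); print(r.x[:2].round(4),np.degrees(r.x[2]).round(1),r.cost*1e6)
for b in beads(dict(W=T["W"],color=T["color"])): print(b)
E
```

```text
top rect ((0.4831312894821167, -0.0361802838742733), (0.021635878831148148, 0.021738922223448753), 66.96353149414062) side rect ((0.4786320924758911, -0.0327015221118927), (0.025961289182305336, 0.017785999923944473), 46.849857330322266)
[ 0.4831 -0.0365] -25.8 115.1632496934511
[ 0.4831 -0.0365] 64.1 115.170717378218
[ 0.4831 -0.0365] 64.1 115.17071737821789
[ 0.4831 -0.0365] 64.2 115.1632496958057
(np.float64(-45.0), np.float64(31.0), np.float64(24.0), np.int32(25))
(np.float64(-44.0), np.float64(-31.0), np.float64(24.0), np.int32(35))
(np.float64(-26.0), np.float64(-1.0), np.float64(23.0), np.int32(29))
(np.float64(17.0), np.float64(53.0), np.float64(30.0), np.int32(41))
(np.float64(-17.0), np.float64(-52.0), np.float64(23.0), np.int32(34))
(np.float64(28.0), np.float64(1.0), np.float64(29.0), np.int32(68))
(np.float64(44.0), np.float64(31.0), np.float64(30.0), np.int32(45))
(np.float64(18.0), np.float64(-50.0), np.float64(29.0), np.int32(72))
(np.float64(45.0), np.float64(-30.0), np.float64(30.0), np.int32(68))
```

Call:
servo_tool(motion=[[[-2.9,-3.04,0,0,0,0,-1],[-2.9,-3.04,0,0,0,0,-1],[-2.9,-3.04,0,0,0,0,-1],[-2.9,-3.04,0,0,0,0,-1],[-2.9,-3.04,0,0,0,0,-1],[-2.9,-3.04,0,0,0,0,-1],[-2.9,-3.04,0,0,0,0,-1],[-2.9,-3.04,0,0,0,0,-1]]], newtons=90)

```text
clock: 0.9
tool_pos: [0.352, 0.2736, 0.2312]
tool_rot: [[-0.936, 0.353, -0.0], [0.353, 0.936, -0.0], [0.0, -0.0, -1.0]]
contact_force: [0.2, 0.7, -0.7]
grip_width: 1.001
grasp_force: 0.0
```

Call:
servo_tool(motion=[[[-2.9,-3.04,0,0,0,0,-1],[-2.9,-3.04,0,0,0,0,-1],[-2.9,-3.04,0,0,0,0,-1],[-2.9,-3.04,0,0,0,0,-1],[-2.9,-3.04,0,0,0,0,-1],[-2.9,-3.04,0,0,0,0,-1],[-2.9,-3.04,0,0,0,0,-1],[0,0,0,0,0,0.08,-1]]])

```text
clock: 1.7
tool_pos: [0.4683, 0.0008, 0.2314]
tool_rot: [[-0.902, 0.431, 0.001], [0.431, 0.902, -0.001], [-0.002, -0.0, -1.0]]
contact_force: [-0.1, 0.1, 0.8]
grip_width: 0.997
grasp_force: 0.0
```

```bash
cat >> h.py <<'E'
def go(x,y,z,yaw=None):
    "tool-frame shift in cm to world point"
    s=bot.read_state(); R=np.array(s["tool_rot"])
    print(s["clock"],np.round(s["tool_pos"],4),"yaw y",np.degrees(np.arctan2(R[1,1],R[0,1])).round(1),"tilt",R[:,2].round(3),"shift",(100*R.T@(np.array([x,y,z])-s["tool_pos"])).round(2),"F",np.round(s["contact_force"],1),s["grip_width"])
E
python3 -c "
from h import *
go(.4831,-.0363,.101)"
```

```text
1.7 [0.4683 0.0008 0.2314] yaw y 64.5 tilt [ 0.001 -0.001 -1.   ] shift [-2.91 -2.71 13.04] F [-0.1  0.1  0.8] 0.9973466411986605
```

Call:
servo_tool(motion=[[[-1.45,-1.35,0,0,0,0,-1],[-1.45,-1.35,0,0,0,0,-1],[0,0,0,0,0,0,-1],[0,0,1,0,0,0,-1],[0,0,1.5,0,0,0,-1],[0,0,1.5,0,0,0,-1],[0,0,1,0,0,0,-1],[0,0,0,0,0,0,-1]]])

```text
clock: 2.5
tool_pos: [0.4798, -0.0315, 0.1796]
tool_rot: [[-0.905, 0.426, -0.004], [0.426, 0.905, 0.0], [0.003, -0.001, -1.0]]
contact_force: [0.9, -0.8, -0.0]
grip_width: 1.003
grasp_force: 0.0
```

```bash
python3 -c "
from h import *
go(.4831,-.0363,.101)
c=cam('side'); save(c,'s1.png')
cv2.imwrite('pics/s1c.png',cv2.resize(c['color'][120:280,270:450,::-1],None,fx=3,fy=3))"
```

```text
2.5 [ 0.4798 -0.0315  0.1796] yaw y 64.8 tilt [-0.004  0.    -1.   ] shift [-0.53 -0.29  7.86] F [ 0.9 -0.8 -0. ] 1.002931350735915
```

View pics/s1c.png

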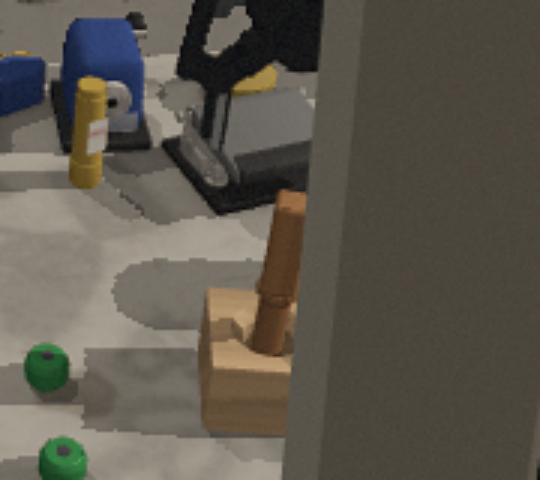

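The arm hides part of the stick, at about crop (285,250), and the stick still stands untouched. Now I'll correct by the remaining 5 mm and descend.

Call:
servo_tool(motion=[[[-0.5,-0.3,0,0,0,0,-1],[0,0,1,0,0,0,-1],[0,0,1.5,0,0,0,-1],[0,0,1.5,0,0,0,-1],[0,0,1.5,0,0,0,-1],[0,0,1.5,0,0,0,-1],[0,0,0.8,0,0,0,-1],[0,0,0,0,0,0,-1]]])

```text
clock: 3.35
tool_pos: [0.4839, -0.0371, 0.1024]
tool_rot: [[-0.904, 0.427, -0.002], [0.427, 0.904, 0.0], [0.002, -0.001, -1.0]]
contact_force: [-0.4, -0.1, -0.0]
grip_width: 1.0
grasp_force: 0.0
```

```bash
python3 -c "
from h import *
go(.4831,-.0363,.101)"
```

```text
3.35 [ 0.4839 -0.0371  0.1024] yaw y 64.7 tilt [-0.002  0.    -1.   ] shift [0.11 0.04 0.14] F [-0.4 -0.1 -0. ] 0.9999629520335448
```

Good. Closing, then lifting slightly.

Call:
servo_tool(motion=[[[0,0,0,0,0,0,1],[0,0,0,0,0,0,1],[0,0,0,0,0,0,1],[0,0,0,0,0,0,1],[0,0,0,0,0,0,1],[0,0,0,0,0,0,1],[0,0,0,0,0,0,1],[0,0,0,0,0,0,1]]], newtons=90)

```text
clock: 4.15
tool_pos: [0.485, -0.0372, 0.1039]
tool_rot: [[-0.904, 0.427, 0.001], [0.427, 0.904, -0.0], [-0.001, 0.0, -1.0]]
contact_force: [-1.1, -0.2, 5.2]
grip_width: 0.244
grasp_force: 87.7
```

Call:
servo_tool(motion=[[[0,0,-1,0,0,0,1],[0,0,-2,0,0,0,1],[0,0,-2,0,0,0,1],[0,0,-2,0,0,0,1],[0,0,-2,0,0,0,1],[0,0,-1,0,0,0,1],[0,0,0,0,0,0,1],[0,0,0,0,0,0,1]]])

```text
clock: 4.95
tool_pos: [0.4842, -0.037, 0.203]
tool_rot: [[-0.904, 0.427, -0.0], [0.427, 0.904, 0.0], [0.0, -0.0, -1.0]]
contact_force: [0.1, 0.2, -1.6]
grip_width: 0.247
grasp_force: 87.9
```

```bash
python3 -c "
from h import *
go(.518,.2575,.2024)"
```

```text
4.95 [ 0.4842 -0.037   0.203 ] yaw y 64.7 tilt [-0.  0. -1.] shift [ 9.51 28.08  0.06] F [ 0.1  0.2 -1.6] 0.24748570752594057
```

Call:
servo_tool(motion=[[[0.7,2.1,0,0,0,0,1],[1.3,3.8,0,0,0,0,1],[1.5,4.5,0,0,0,0,1],[1.5,4.5,0,0,0,0,1],[1.5,4.5,0,0,0,0,1],[1.5,4.5,0,0,0,0,1],[1.1,3.3,0,0,0,0,1],[0.3,0.9,0,0,0,0,1]]])

```text
clock: 5.75
tool_pos: [0.519, 0.2603, 0.2018]
tool_rot: [[-0.906, 0.424, -0.001], [0.424, 0.906, -0.0], [0.001, -0.001, -1.0]]
contact_force: [-0.3, -0.2, -0.8]
grip_width: 0.248
grasp_force: 88.1
```

Run:
```python
from h import *
c=cam('side'); go(.518,.2575,.104)
o=cv2.resize(c['color'][90:300,100:300,::-1],None,fx=2.8,fy=2.8)
cv2.imwrite('pics/s2c.png',o)
# stick below fingers: wood pixels, z .11...185 near tool
W=c["W"]; p=bot.read_state()["tool_pos"]
m=(np.hypot(W[...,0]-p[0],W[...,1]-p[1])<.05)&(W[...,2]>.1)&(W[...,2]<.175)
for a in(.105,.125,.145,.16):
    q=W[m&(W[...,2]>a)&(W[...,2]<a+.015)]
    if len(q): print(a,len(q),q.mean(0).round(4))
print(np.nanmin(W[m][:,2]))
```

```text
5.8 [0.519  0.2599 0.2018] yaw y 64.9 tilt [-0.002 -0.    -1.   ] shift [-0.02 -0.25  9.78] F [ 0.4  0.6 -0.4] 0.2492154983067877
0.105 45 [0.5095 0.2612 0.115 ]
0.125 68 [0.5094 0.2612 0.1326]
0.145 76 [0.5098 0.2612 0.1522]
0.16 85 [0.51   0.261  0.1675]
0.10810953074300822
```

View pics/s2c.png

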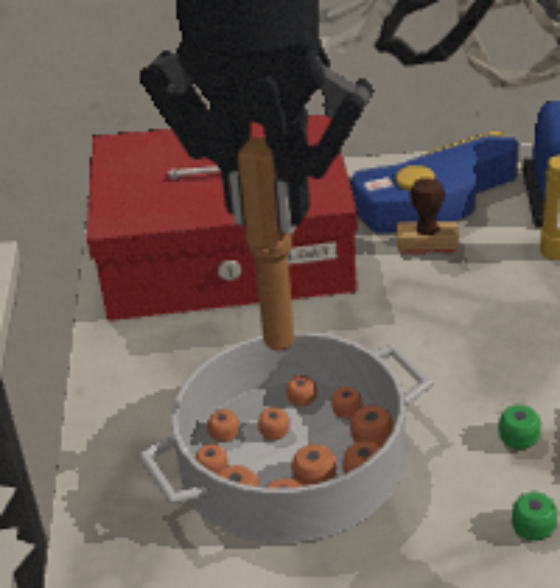

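The stick hangs upright above the tub, with its foot at crop (278,345), and the layout is clear. I'll lower it into the free centre and work out the stir rows.

Call:
servo_tool(motion=[[[0,-0.25,1.5,0,0,0,1],[0,0,2,0,0,0,1],[0,0,2,0,0,0,1],[0,0,1.5,0,0,0,1],[0,0,1.5,0,0,0,1],[0,0,1,0,0,0,1],[0,0,0.3,0,0,0,1],[0,0,0,0,0,0,1]]])

```text
clock: 6.6
tool_pos: [0.5183, 0.2548, 0.105]
tool_rot: [[-0.904, 0.427, -0.0], [0.427, 0.904, -0.0], [0.0, -0.0, -1.0]]
contact_force: [0.3, 0.4, -0.8]
grip_width: 0.248
grasp_force: 88.2
```

```bash
cat >> h.py <<'E'
def rows(pts,C=C,A=A):
    "tub-frame waypoints (mm) from current TCP -> tool tx,ty (cm) per row"
    s=bot.read_state(); R=np.array(s["tool_rot"]); p=np.array(s["tool_pos"])[:2]
    B=np.array([[np.cos(A),-np.sin(A)],[np.sin(A),np.cos(A)]])
    print("now tub mm",(1e3*B.T@(p-C)).round(1))
    for q in pts:
        w=C+B@np.array(q)/1e3; d=w-p; p=w
        print((100*(R[:2,:2].T@d)).round(2).tolist())
def arc(a,b,n,r=52): return [(r*np.cos(t),r*np.sin(t)) for t in np.radians(np.linspace(a,b,n+1)[1:])]
E
python3 - <<'E'
from h import *
go(.518,.2575,.104)
rows([(0,12),(0,24),(0,34),(0,43),(0,52)]+arc(90,-20,11))
E
```

```text
6.6 [0.5183 0.2548 0.105 ] yaw y 64.7 tilt [-0. -0. -1.] shift [0.15 0.23 0.1 ] F [ 0.3  0.4 -0.8] 0.24759566040475636
now tub mm [0.8 2.6]
[-0.76, -0.55]
[-0.91, -0.78]
[-0.76, -0.65]
[-0.68, -0.59]
[-0.68, -0.59]
[0.65, -0.63]
[0.75, -0.51]
[0.83, -0.37]
[0.88, -0.22]
[0.9, -0.07]
[0.9, 0.09]
[0.87, 0.25]
[0.82, 0.39]
[0.74, 0.53]
[0.63, 0.65]
[0.51, 0.75]
```

Call:
servo_tool(motion=[[[-0.76,-0.55,0,0,0,0,1],[-0.91,-0.78,0,0,0,0,1],[-0.76,-0.65,0,0,0,0,1],[-0.34,-0.3,0,0,0,0,1],[-0.34,-0.3,0,0,0,0,1],[-0.34,-0.3,0,0,0,0,1],[-0.34,-0.3,0,0,0,0,1],[0,0,0,0,0,0,1]]])

```text
clock: 7.4
tool_pos: [0.5413, 0.2114, 0.1065]
tool_rot: [[-0.904, 0.428, 0.005], [0.428, 0.904, 0.004], [-0.003, 0.006, -1.0]]
contact_force: [3.1, 6.9, 0.0]
grip_width: 0.248
grasp_force: 88.5
```

Call:
servo_tool(motion=[[[0.33,-0.32,0,0,0,0,1],[0.32,-0.31,0,0,0,0,1],[0.75,-0.51,0,0,0,0,1],[0.83,-0.37,0,0,0,0,1],[0.88,-0.22,0,0,0,0,1],[0.9,-0.07,0,0,0,0,1],[0,0,0,0,0,0,1],[0,0,0,0,0,0,1]]])

```text
clock: 8.2
tool_pos: [0.4968, 0.2118, 0.1063]
tool_rot: [[-0.904, 0.427, 0.004], [0.427, 0.904, 0.002], [-0.002, 0.004, -1.0]]
contact_force: [2.8, 6.0, 0.1]
grip_width: 0.246
grasp_force: 88.8
```

Run:
```python
from h import *
rows([])
c=cam('side'); go(.518,.2575,.104)
W=c["W"];z=W[...,2]
roi=np.zeros(z.shape,bool);roi[190:300,130:280]=1
for b in beads(c): print(b)
o=cv2.resize(c['color'][110:300,110:290,::-1],None,fx=3,fy=3)
cv2.imwrite('pics/s3c.png',o)
```

```text
now tub mm [38.  33.1]
8.25 [0.4968 0.2118 0.1062] yaw y 64.7 tilt [ 0.004  0.002 -1.   ] shift [0.04 5.04 0.24] F [2.5 6.  1.2] 0.24255072287078117
(np.float64(-31.0), np.float64(46.0), np.float64(21.0), np.int32(69))
(np.float64(-1.0), np.float64(72.0), np.float64(21.0), np.int32(37))
(np.float64(-37.0), np.float64(-17.0), np.float64(21.0), np.int32(80))
(np.float64(-16.0), np.float64(12.0), np.float64(20.0), np.int32(76))
(np.float64(50.0), np.float64(40.0), np.float64(27.0), np.int32(113))
(np.float64(4.0), np.float64(-40.0), np.float64(26.0), np.int32(138))
(np.float64(39.0), np.float64(-4.0), np.float64(27.0), np.int32(181))
```

View pics/s3c.png

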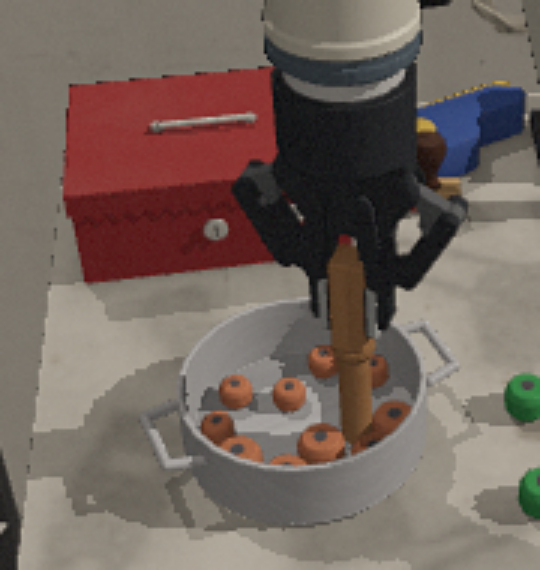

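The stick is beside the large beads at crop (350,440) and is pressing on the wall with about 7 N. The tub may have shifted, so I'll re-measure its centre.

```bash
cat >> h.py <<'E'
from scipy.optimize import least_squares
def tub(c,C=C):
    W=c["W"]; d=np.hypot(W[...,0]-C[0],W[...,1]-C[1]); z=W[...,2]; hsv=cv2.cvtColor(c["color"],cv2.COLOR_RGB2HSV)
    p=W[(z>.047)&(z<.056)&(d<.115)&(hsv[...,1]<70)]
    r=np.array(C)
    for _ in range(4):
        p2=p[abs(np.hypot(*(p[:,:2]-r).T)-.076)<.012]
        r=least_squares(lambda q:np.hypot(p2[:,0]-q[0],p2[:,1]-q[1])-.0755,r,loss="soft_l1",f_scale=.002).x
    q=W[(z>.03)&(z<.06)&(hsv[...,1]<70)][:,:2]-r; dd=np.hypot(*q.T); q=q[(dd>.084)&(dd<.104)]
    a=np.arctan2(q[:,1],q[:,0]); A=np.angle(np.exp(2j*a).mean())/2-np.pi/2
    return r,A
E
python3 - <<'E'
from h import *
S=np.load("side0.npz");T=np.load("top0.npz")
for D in(S,T):
    r,A_=tub(dict(W=D["W"],color=D["color"])); print(r.round(4),np.degrees(A_))
for n in("side","top"):
    c=cam(n); r,A_=tub(c); print(n,r.round(4),np.degrees(A_))
    for b in beads(c,r,A_ if abs(A_-A)<.6 else A_+np.pi if abs(A_+np.pi-A)<.6 else A_-np.pi): print(*b)
# stick axis below fingers
    W=c["W"]; p=bot.read_state()["tool_pos"]; hsv=cv2.cvtColor(c["color"],cv2.COLOR_RGB2HSV)
    m=(np.hypot(W[...,0]-p[0],W[...,1]-p[1])<.04)&(hsv[...,1]>90)
    for a in(.035,.055,.075,.095,.115):
        q=W[m&(W[...,2]>a)&(W[...,2]<a+.015)]
        if len(q): print(a,len(q),q.mean(0).round(4))
E
```

```text
[0.5173 0.2581] -154.85010496385624
[0.5187 0.2574] -155.62863257785224
side [0.5131 0.2446] -162.2113831571763
-44.0 31.0 21.0 69
-18.0 61.0 21.0 36
-44.0 -31.0 21.0 77
-26.0 -1.0 21.0 77
38.0 36.0 27.0 119
-1.0 -50.0 26.0 138
31.0 -11.0 27.0 180
0.035 59 [0.4878 0.214  0.0424]
0.055 66 [0.4878 0.2135 0.0627]
0.075 52 [0.4868 0.2135 0.0818]
0.095 77 [0.4851 0.2155 0.1023]
0.115 76 [0.4856 0.2169 0.1221]
top [0.5147 0.2432] -162.85949042488073
```

The tub slid about 15 mm and turned 7°: wedging outward from inside jams the beads against the wall. I'll lift out, look from above, and then only push along the ring from free spots.

Call:
servo_tool(motion=[[[0,0.5,0,0,0,0,1],[0,0.4,0,0,0,0,1],[0,0,-2,0,0,0,1],[0,0,-2,0,0,0,1],[0,0,-2,0,0,0,1],[0,0,-2,0,0,0,1],[0,0,-1,0,0,0,1],[-0.8,-2.4,0,0,0,0,1]]])

```text
clock: 9.15
tool_pos: [0.4973, 0.1955, 0.1967]
tool_rot: [[-0.905, 0.425, 0.003], [0.425, 0.905, 0.001], [-0.002, 0.003, -1.0]]
contact_force: [0.6, -1.4, -1.1]
grip_width: 0.245
grasp_force: 88.8
```

Call:
servo_tool(motion=[[[-1.5,-4,0,0,0,0,1],[-1.5,-4,0,0,0,0,1],[-1.5,-4,0,0,0,0,1],[-1.5,-4,0,0,0,0,1],[-0.7,-2,0,0,0,0,1],[0,0,0,0,0,0,1],[0,0,0,0,0,0,1],[0,0,0,0,0,0,1]]])

```text
clock: 9.95
tool_pos: [0.4798, 0.0032, 0.1951]
tool_rot: [[-0.905, 0.426, -0.001], [0.426, 0.905, 0.0], [0.001, -0.0, -1.0]]
contact_force: [0.3, 0.5, -0.9]
grip_width: 0.241
grasp_force: 88.8
```

```bash
cat >> h.py <<'E'
def look(name=None):
    c=cam("top"); r,a=tub(c)
    if abs(np.angle(np.exp(1j*(a-A))))>np.pi/2: a+=np.pi
    print("tub",r.round(4),np.degrees(a).round(1))
    for b in beads(c,r,a): print(*b)
    if name:
        o=cv2.resize(c["color"][160:265,150:265],None,fx=5,fy=5,interpolation=3); cv2.imwrite("pics/"+name,o[:,:,::-1])
    return r,a
E
python3 - <<'E'
from h import *
look("t4.png"); go(.518,.2575,.104)
E
```

```text
tub [0.5145 0.2437] -162.7
-43.0 29.0 23.0 18
-20.0 55.0 23.0 13
-43.0 -31.0 23.0 33
-26.0 -0.0 23.0 29
-17.0 -53.0 23.0 24
33.0 48.0 30.0 51
39.0 -19.0 29.0 143
20.0 -50.0 29.0 73
52.0 25.0 30.0 57
10.0 [0.4798 0.0033 0.1951] yaw y 64.8 tilt [-0.  0. -1.] shift [ 7.35 24.63  9.11] F [ 0.3  0.4 -1. ] 0.24733569618653123
```

View pics/t4.png

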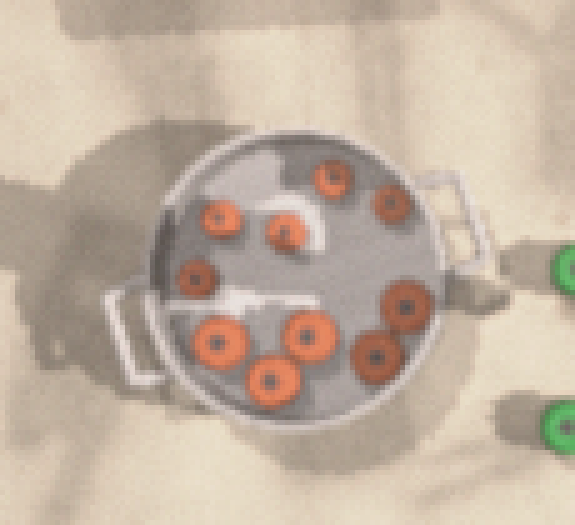

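The view from above shows large beads at px (405,307), (377,357), (310,337), (272,382) and (220,343), and the small ones across the upper side. There is a free slot at the ring near tub (59,-2).

Run:
```python
from h import *
C=np.array([.5145,.2437]);A=np.radians(-162.7)
rows([(59,-2)],C,A)
```

```text
now tub mm [104.6 219.2]
[11.57, 19.39]
```

Call:
servo_tool(motion=[[[1.4,2.3,0,0,0,0,1],[2.2,3.7,0,0,0,0,1],[2.3,3.9,0,0,0,0,1],[2.3,3.9,0,0,0,0,1],[2.1,3.5,0,0,0,0,1],[1.27,2.09,0,0,0,0,1],[0,0,0,0,0,0,1],[0,0,0,0,0,0,1]]])

```text
clock: 10.8
tool_pos: [0.4572, 0.2281, 0.1951]
tool_rot: [[-0.906, 0.424, -0.0], [0.424, 0.906, -0.0], [0.0, -0.001, -1.0]]
contact_force: [-0.3, -0.2, 0.1]
grip_width: 0.244
grasp_force: 88.9
```

Run:
```python
from h import *
C=np.array([.5145,.2437]);A=np.radians(-162.7)
go(.5,.2,.105)
rows([(59,-2)]+arc(-2,-60,8,57),C,A)
```

```text
10.8 [0.4572 0.2281 0.1951] yaw y 64.9 tilt [-0. -0. -1.] shift [-5.07 -0.73  9.01] F [-0.3 -0.2  0.1] 0.24442842430437753
now tub mm [59.3 -2.1]
[-0.03, 0.01]
[0.28, 0.71]
[0.36, 0.63]
[0.27, 0.67]
[0.19, 0.7]
[0.1, 0.71]
[0.01, 0.72]
[-0.08, 0.72]
[-0.17, 0.7]
```

Call:
servo_tool(motion=[[[0,0,1.5,0,0,0,1],[0,0,2,0,0,0,1],[0,0,1.5,0,0,0,1],[0,0,1,0,0,0,1],[0,0,1,0,0,0,1],[0,0,1,0,0,0,1],[0,0,0.8,0,0,0,1],[0,0,0,0,0,0,1]]])

```text
clock: 11.6
tool_pos: [0.4573, 0.2268, 0.1063]
tool_rot: [[-0.904, 0.427, -0.002], [0.427, 0.904, -0.001], [0.001, -0.001, -1.0]]
contact_force: [-0.1, 0.5, -1.1]
grip_width: 0.245
grasp_force: 88.9
```

No contact on the way down. Sweeping along the ring.

Call:
servo_tool(motion=[[[0.28,0.75,0,0,0,0,1],[0.36,0.63,0,0,0,0,1],[0.27,0.67,0,0,0,0,1],[0.19,0.7,0,0,0,0,1],[0.1,0.71,0,0,0,0,1],[0.01,0.72,0,0,0,0,1],[0,0,0,0,0,0,1],[0,0,0,0,0,0,1]]])

```text
clock: 12.4
tool_pos: [0.4648, 0.2703, 0.1073]
tool_rot: [[-0.905, 0.426, 0.0], [0.426, 0.905, -0.0], [-0.0, -0.0, -1.0]]
contact_force: [0.0, 0.4, -0.9]
grip_width: 0.244
grasp_force: 88.8
```

Run:
```python
from h import *
c=cam("side"); r,a=tub(c,[.5145,.2437]); print(r,np.degrees(a))
if a>0:a-=np.pi
for b in beads(c,r,a): print(*b)
rows([],r,a)
```

```text
[0.51306904 0.24461943] -162.08853269149893
-44.0 32.0 21.0 74
-19.0 56.0 21.0 68
-18.0 -49.0 27.0 207
-24.0 -0.0 21.0 60
38.0 36.0 27.0 115
30.0 -6.0 27.0 148
now tub mm [ 38.2 -39.1]
```

The sweep works with no reaction force. One more row, then lift and go to the other side for the small beads.

Call:
servo_tool(motion=[[[-0.1,0.72,0,0,0,0,1],[0.1,-0.4,0,0,0,0,1],[0,0,-1.5,0,0,0,1],[0,0,-2,0,0,0,1],[0,0,-2,0,0,0,1],[0,0,-2,0,0,0,1],[0,0,-1.3,0,0,0,1],[-1,-2.6,0,0,0,0,1]]])

```text
clock: 13.25
tool_pos: [0.4659, 0.2473, 0.1975]
tool_rot: [[-0.905, 0.425, 0.005], [0.425, 0.905, 0.003], [-0.003, 0.005, -1.0]]
contact_force: [0.6, -0.7, -0.9]
grip_width: 0.246
grasp_force: 89.0
```

Call:
servo_tool(motion=[[[-1.5,-4,0,0,0,0,1],[-1.5,-4,0,0,0,0,1],[-1.5,-4,0,0,0,0,1],[-1.5,-4,0,0,0,0,1],[-1.5,-4,0,0,0,0,1],[-0.7,-2,0,0,0,0,1],[0,0,0,0,0,0,1],[0,0,0,0,0,0,1]]])

```text
clock: 14.05
tool_pos: [0.4443, 0.0111, 0.1953]
tool_rot: [[-0.904, 0.428, -0.0], [0.428, 0.904, 0.0], [0.0, 0.0, -1.0]]
contact_force: [0.6, 0.1, -0.6]
grip_width: 0.245
grasp_force: 89.0
```

Run:
```python
from h import *
C,A=look("t5.png")
rows([(-58,0)],C,A)
```

```text
tub [0.5145 0.2437] -162.6
-43.0 29.0 23.0 17
-30.0 -44.0 28.0 136
-20.0 55.0 23.0 13
-26.0 -0.0 23.0 31
33.0 48.0 30.0 49
12.0 -57.0 30.0 55
31.0 -7.0 30.0 49
52.0 25.0 30.0 53
now tub mm [136.4 200.4]
[-0.69, 27.91]
```

View pics/t5.png

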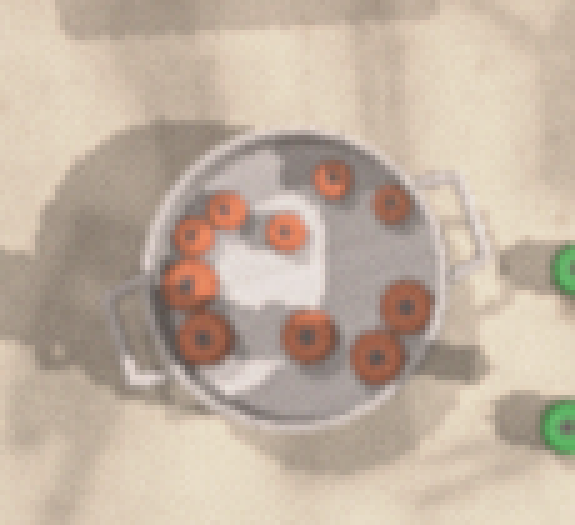

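The tub did not move. One large bead has crossed at px (190,285), and the small beads at (333,180) and (392,203) come next. There's a free slot at tub (-58,0).

Call:
servo_tool(motion=[[[0,2.5,0,0,0,0,1],[-0.1,4.2,0,0,0,0,1],[-0.1,4.5,0,0,0,0,1],[-0.1,4.5,0,0,0,0,1],[-0.2,4.5,0,0,0,0,1],[-0.1,4.5,0,0,0,0,1],[-0.1,3.2,0,0,0,0,1],[0,0,0,0,0,0,1]]])

```text
clock: 14.9
tool_pos: [0.5708, 0.266, 0.1951]
tool_rot: [[-0.907, 0.422, 0.002], [0.422, 0.907, 0.002], [-0.001, 0.002, -1.0]]
contact_force: [-1.3, -0.5, -1.2]
grip_width: 0.244
grasp_force: 88.9
```

Run:
```python
from h import *
C=np.array([.5145,.2437]);A=np.radians(-162.6)
go(.5,.2,.105)
rows([(-58,0)]+arc(180,105,10,57),C,A)
```

```text
14.9 [0.5708 0.266  0.1951] yaw y 65.0 tilt [ 0.002  0.002 -1.   ] shift [ 3.64 -8.99  8.98] F [-1.3 -0.5 -1.2] 0.2437297939261937
now tub mm [-60.4  -4.5]
[-0.13, -0.49]
[-0.39, -0.65]
[-0.39, -0.64]
[-0.3, -0.68]
[-0.21, -0.72]
[-0.11, -0.74]
[-0.01, -0.75]
[0.08, -0.74]
[0.18, -0.72]
[0.27, -0.69]
[0.36, -0.65]
```

Call:
servo_tool(motion=[[[0,0,0.5,0,0,0,1],[0,0,2,0,0,0,1],[0,0,1.5,0,0,0,1],[0,0,1,0,0,0,1],[0,0,0,0,0,0,1],[0,0,0,0,0,0,1],[0,0,0,0,0,0,1],[0,0,0,0,0,0,1]]])

```text
clock: 15.7
tool_pos: [0.5702, 0.2608, 0.1461]
tool_rot: [[-0.904, 0.427, 0.001], [0.427, 0.904, 0.001], [-0.001, 0.001, -1.0]]
contact_force: [-0.0, 0.8, -1.3]
grip_width: 0.245
grasp_force: 88.9
```

Run:
```python
from h import *
C=np.array([.5145,.2437]);A=np.radians(-162.6)
go(.5,.2,.105)
rows([(-58,0)],C,A)
```

```text
15.7 [0.5702 0.2608 0.1461] yaw y 64.7 tilt [ 0.001  0.001 -1.   ] shift [ 3.76 -8.5   4.1 ] F [-0.   0.8 -1.3] 0.24538339138543472
now tub mm [-58.3   0.4]
[0.05, 0.01]
```

Settled on target. Descending and sweeping.

Call:
servo_tool(motion=[[[0,0,1,0,0,0,1],[0,0,1,0,0,0,1],[0,0,1,0,0,0,1],[0,0,1,0,0,0,1],[0,0,0,0,0,0,1],[-0.3,-0.65,0,0,0,0,1],[-0.39,-0.64,0,0,0,0,1],[0,0,0,0,0,0,1]]])

```text
clock: 16.5
tool_pos: [0.5708, 0.245, 0.1057]
tool_rot: [[-0.904, 0.427, 0.0], [0.427, 0.904, -0.0], [-0.0, 0.0, -1.0]]
contact_force: [-0.3, 0.2, -1.2]
grip_width: 0.246
grasp_force: 89.0
```

Call:
servo_tool(motion=[[[-0.3,-0.68,0,0,0,0,1],[-0.21,-0.72,0,0,0,0,1],[-0.11,-0.74,0,0,0,0,1],[-0.01,-0.75,0,0,0,0,1],[0.08,-0.74,0,0,0,0,1],[0.18,-0.72,0,0,0,0,1],[0,0,0,0,0,0,1],[0,0,0,0,0,0,1]]])

```text
clock: 17.3
tool_pos: [0.5535, 0.206, 0.1054]
tool_rot: [[-0.904, 0.428, -0.003], [0.428, 0.904, 0.002], [0.004, 0.001, -1.0]]
contact_force: [-5.6, 7.7, 1.9]
grip_width: 0.241
grasp_force: 89.5
```

Run:
```python
from h import *
c=cam("side"); r,a=tub(c,[.5145,.2437]); print(r,np.degrees(a))
if a>0:a-=np.pi
for b in beads(c,r,a): print(*b)
rows([]+arc(116,100,2,57),r+[.001,0],a)
```

```text
[0.51572067 0.23813728] -165.837175996628
9.0 46.0 26.0 239
-18.0 -46.0 27.0 285
-24.0 -1.0 21.0 77
30.0 -6.0 27.0 142
now tub mm [-27.8  40.2]
[-0.11, -1.73]
[0.47, -0.64]
```

The force rose to 9.5 N and the tub slid 6 mm, so I'm backing off and looking.

Call:
servo_tool(motion=[[[-0.1,0.7,0,0,0,0,1],[0,0.2,-1.5,0,0,0,1],[0,0,-2.5,0,0,0,1],[0,0,-2.5,0,0,0,1],[0,0,-2.3,0,0,0,1],[-0.2,-2.5,0,0,0,0,1],[-0.2,-4,0,0,0,0,1],[-0.2,-4,0,0,0,0,1]]])

```text
clock: 18.15
tool_pos: [0.5206, 0.1142, 0.1947]
tool_rot: [[-0.905, 0.425, 0.002], [0.425, 0.905, -0.0], [-0.002, 0.001, -1.0]]
contact_force: [0.1, -0.1, -0.9]
grip_width: 0.243
grasp_force: 89.0
```

Call:
servo_tool(motion=[[[0,-4,0,0,0,0,1],[0,-4,0,0,0,0,1],[0,-4,0,0,0,0,1],[0,-2,0,0,0,0,1],[0,-1,0,0,0,0,1],[0,0,0,0,0,0,1],[0,0,0,0,0,0,1],[0,0,0,0,0,0,1]]])

```text
clock: 18.95
tool_pos: [0.4573, -0.0197, 0.1935]
tool_rot: [[-0.905, 0.426, 0.001], [0.426, 0.905, 0.0], [-0.001, 0.0, -1.0]]
contact_force: [-0.3, -1.1, -0.6]
grip_width: 0.248
grasp_force: 89.1
```

Run:
```python
from h import *
C,A=look("t6.png")
rows([(-58,0)],C,A)
```

```text
tub [0.5171 0.2374] -165.3
-30.0 -42.0 28.0 114
-25.0 0.0 24.0 33
-2.0 61.0 24.0 14
33.0 47.0 30.0 49
12.0 -58.0 30.0 58
31.0 -6.0 29.0 56
53.0 23.0 30.0 49
now tub mm [123.1 233.4]
[1.07, 29.52]
```

View pics/t6.png

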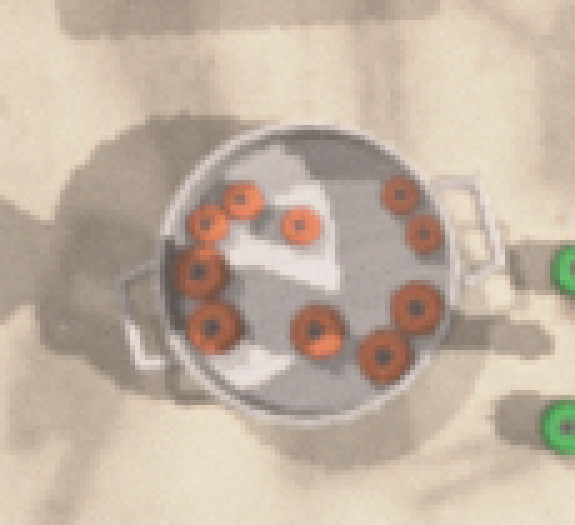

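The view shows the two small beads at px (400,195) and (424,234), right at the line, and the inner small one at (300,226). Next I'll sweep closer to the wall (r=60), then push the inner small bead across the middle.

Call:
servo_tool(motion=[[[0.1,2.3,0,0,0,0,1],[0.1,4,0,0,0,0,1],[0.2,4.6,0,0,0,0,1],[0.2,4.6,0,0,0,0,1],[0.2,4.6,0,0,0,0,1],[0.1,4.4,0,0,0,0,1],[0.1,3,0,0,0,0,1],[0.1,1.3,0,0,0,0,1]]])

```text
clock: 19.8
tool_pos: [0.5702, 0.2485, 0.1929]
tool_rot: [[-0.906, 0.424, 0.001], [0.424, 0.906, 0.001], [-0.0, 0.001, -1.0]]
contact_force: [-0.7, -0.6, -1.2]
grip_width: 0.244
grasp_force: 89.1
```

Call:
servo_tool(motion=[[[-0.4,-0.3,0,0,0,0,1],[-0.4,-0.3,1,0,0,0,1],[0,0,1,0,0,0,1],[0,0,1,0,0,0,1],[0,0,1,0,0,0,1],[0,0,0,0,0,0,1],[0,0,0,0,0,0,1],[0,0,0,0,0,0,1]]])

```text
clock: 20.6
tool_pos: [0.5745, 0.236, 0.1537]
tool_rot: [[-0.904, 0.427, 0.001], [0.427, 0.904, 0.0], [-0.0, 0.0, -1.0]]
contact_force: [-0.4, 0.4, -0.3]
grip_width: 0.245
grasp_force: 89.1
```

Run:
```python
from h import *
C=np.array([.5171,.2374]);A=np.radians(-165.3)
go(.5,.2,.105)
rows([(-59,10)]+arc(170,113,8,60),C,A)
```

```text
20.6 [0.5745 0.236  0.1537] yaw y 64.7 tilt [ 0.001  0.    -1.   ] shift [ 5.21 -6.44  4.86] F [-0.4  0.4 -0.3] 0.24513794724333146
now tub mm [-55.2  15.9]
[0.09, 0.7]
[-0.37, -0.69]
[-0.25, -0.7]
[-0.16, -0.73]
[-0.07, -0.74]
[0.03, -0.75]
[0.12, -0.74]
[0.21, -0.72]
[0.3, -0.68]
```

Call:
servo_tool(motion=[[[0,0,1,0,0,0,1],[0,0,1.2,0,0,0,1],[0,0,1.2,0,0,0,1],[0,0,1.3,0,0,0,1],[0,0,0,0,0,0,1],[-0.52,-0.7,0,0,0,0,1],[-0.16,-0.73,0,0,0,0,1],[0,0,0,0,0,0,1]]])

```text
clock: 21.4
tool_pos: [0.5743, 0.2189, 0.1067]
tool_rot: [[-0.904, 0.428, 0.0], [0.428, 0.904, -0.0], [-0.0, 0.0, -1.0]]
contact_force: [0.6, 0.4, -1.0]
grip_width: 0.246
grasp_force: 89.1
```

Call:
servo_tool(motion=[[[-0.04,-0.37,0,0,0,0,1],[-0.03,-0.37,0,0,0,0,1],[0.01,-0.37,0,0,0,0,1],[0.02,-0.38,0,0,0,0,1],[0.06,-0.37,0,0,0,0,1],[0.06,-0.37,0,0,0,0,1],[0,0,0,0,0,0,1],[0,0,0,0,0,0,1]]])

```text
clock: 22.2
tool_pos: [0.564, 0.2002, 0.1063]
tool_rot: [[-0.904, 0.427, -0.0], [0.427, 0.904, 0.0], [0.0, 0.0, -1.0]]
contact_force: [0.4, 0.5, -0.2]
grip_width: 0.246
grasp_force: 89.1
```

Run:
```python
from h import *
c=cam("side"); r,a=tub(c,[.5171,.2374]); print(r,np.degrees(a))
if a>0:a-=np.pi
for b in beads(c,r,a): print(*b)
C=np.array([.5171,.2374]);A=np.radians(-165.3)
rows(arc(118,108,2,60),C,A)
W=c["W"]; p=bot.read_state()["tool_pos"]; hsv=cv2.cvtColor(c["color"],cv2.COLOR_RGB2HSV)
m=(np.hypot(W[...,0]-p[0],W[...,1]-p[1])<.04)&(hsv[...,1]>90)
for z in(.055,.075,.095,.115):
        q=W[m&(W[...,2]>z)&(W[...,2]<z+.015)]
        if len(q): print(z,len(q),q.mean(0).round(4))
```

```text
[0.51582147 0.23821514] -165.78377520743442
14.0 45.0 26.0 243
-18.0 -46.0 27.0 285
-26.0 -0.0 21.0 77
30.0 -6.0 27.0 141
now tub mm [-36.1  47.8]
[0.49, -1.38]
[0.26, -0.46]
0.055 56 [0.5542 0.2024 0.0626]
0.075 46 [0.554  0.2026 0.0814]
0.095 73 [0.5527 0.2037 0.1023]
0.115 75 [0.5536 0.2066 0.1226]
```

No force now. Continuing in small steps.

Call:
servo_tool(motion=[[[0.1,-0.34,0,0,0,0,1],[0.12,-0.34,0,0,0,0,1],[0.13,-0.35,0,0,0,0,1],[0.14,-0.35,0,0,0,0,1],[0,0,0,0,0,0,1],[0,0,0,0,0,0,1],[0,0,0,0,0,0,1],[0,0,0,0,0,0,1]]])

```text
clock: 23.05
tool_pos: [0.5537, 0.1898, 0.1062]
tool_rot: [[-0.904, 0.427, -0.0], [0.427, 0.904, -0.0], [0.0, -0.0, -1.0]]
contact_force: [0.1, 0.1, -1.4]
grip_width: 0.251
grasp_force: 89.1
```

Run:
```python
from h import *
c=cam("side"); r,a=tub(c,[.5171,.2374]); print(r,np.degrees(a))
if a>0:a-=np.pi
for b in beads(c,r,a): print(*b)
C=np.array([.5171,.2374]);A=np.radians(-165.3)
rows(arc(113,103,2,60),C,A)
```

```text
[0.51574494 0.23810798] -166.00975839914813
-20.0 -46.0 26.0 289
-27.0 -0.0 20.0 76
19.0 50.0 26.0 149
30.0 -6.0 27.0 144
47.0 16.0 27.0 18
now tub mm [-23.3  55.3]
[0.25, -0.44]
[0.3, -0.43]
```

Call:
servo_tool(motion=[[[0.25,-0.44,0,0,0,0,1],[0.3,-0.43,0,0,0,0,1],[0.33,-0.4,0,0,0,0,1],[0,0,0,0,0,0,1],[-0.35,0.44,0,0,0,0,1],[-0.3,0.45,0,0,0,0,1],[0,0,0,0,0,0,1],[0,0,0,0,0,0,1]]])

```text
clock: 23.9
tool_pos: [0.5503, 0.1876, 0.1062]
tool_rot: [[-0.904, 0.426, -0.0], [0.426, 0.904, -0.0], [0.0, -0.0, -1.0]]
contact_force: [0.0, -0.9, -0.8]
grip_width: 0.243
grasp_force: 89.1
```

Run:
```python
from h import *
c=cam("side"); r,a=tub(c,[.5171,.2374]); print(r,np.degrees(a))
if a>0:a-=np.pi
for b in beads(c,r,a): print(*b)
C=np.array([.5171,.2374]);A=np.radians(-165.3)
rows([(-40,45),(-50,30),(-55,15),(-54,2),(-44,0),(-34,0),(-24,0),(-14,0),(-4,0),(2,0),(-10,0)],C,A)
```

```text
[0.51575184 0.23809016] -165.83994032597718
-18.0 -46.0 27.0 281
-25.0 -1.0 21.0 77
28.0 44.0 26.0 107
33.0 -4.0 27.0 150
now tub mm [-19.1  56.6]
[-0.85, 2.23]
[0.2, 1.79]
[0.58, 1.47]
[0.91, 0.93]
[0.9, -0.49]
[0.77, -0.64]
[0.77, -0.64]
[0.77, -0.64]
[0.77, -0.64]
[0.46, -0.39]
[-0.92, 0.77]
```

The small pair has gone across. Now I'll go back along the ring and push the inner small bead through the middle.

Call:
servo_tool(motion=[[[-0.45,1.1,0,0,0,0,1],[-0.4,1.13,0,0,0,0,1],[0.2,1.79,0,0,0,0,1],[0.58,1.47,0,0,0,0,1],[0.91,0.93,0,0,0,0,1],[0,0,0,0,0,0,1],[0.45,-0.25,0,0,0,0,1],[0.45,-0.25,0,0,0,0,1]]])

```text
clock: 24.75
tool_pos: [0.5587, 0.2481, 0.1062]
tool_rot: [[-0.904, 0.427, -0.001], [0.427, 0.904, -0.0], [0.0, -0.001, -1.0]]
contact_force: [-0.1, -0.3, -0.4]
grip_width: 0.254
grasp_force: 89.1
```

Call:
servo_tool(motion=[[[0.77,-0.64,0,0,0,0,1],[0.77,-0.64,0,0,0,0,1],[0.77,-0.64,0,0,0,0,1],[0.77,-0.64,0,0,0,0,1],[0.46,-0.39,0,0,0,0,1],[0,0,0,0,0,0,1],[-0.46,0.39,0,0,0,0,1],[0,0,0,0,0,0,1]]])

```text
clock: 25.55
tool_pos: [0.5223, 0.2389, 0.1066]
tool_rot: [[-0.904, 0.427, 0.002], [0.427, 0.904, 0.001], [-0.001, 0.001, -1.0]]
contact_force: [0.0, 0.0, -0.7]
grip_width: 0.244
grasp_force: 89.1
```

Call:
servo_tool(motion=[[[0,0,-1.5,0,0,0,1],[0,0,-2.5,0,0,0,1],[0,0,-2.5,0,0,0,1],[0,0,-2.5,0,0,0,1],[-0.5,-3,0,0,0,0,1],[-1,-4.3,0,0,0,0,1],[-1,-4.3,0,0,0,0,1],[-1,-4.3,0,0,0,0,1]]])

```text
clock: 26.35
tool_pos: [0.4844, 0.0784, 0.1975]
tool_rot: [[-0.905, 0.426, 0.001], [0.426, 0.905, 0.0], [-0.001, 0.001, -1.0]]
contact_force: [1.3, -0.1, -0.9]
grip_width: 0.244
grasp_force: 89.1
```

Call:
servo_tool(motion=[[[-1,-4.3,0,0,0,0,1],[-1,-3,0,0,0,0,1],[-0.5,-1,0,0,0,0,1],[0,0,0,0,0,0,1],[0,0,0,0,0,0,1],[0,0,0,0,0,0,1],[0,0,0,0,0,0,1],[0,0,0,0,0,0,1]]])

```text
clock: 27.15
tool_pos: [0.4719, -0.0052, 0.1962]
tool_rot: [[-0.905, 0.425, -0.0], [0.425, 0.905, 0.0], [0.0, -0.0, -1.0]]
contact_force: [0.1, -0.9, -0.8]
grip_width: 0.246
grasp_force: 89.1
```

Run:
```python
from h import *
C,A=look("t7.png")
rows([(37,-45)],C,A); go(.4831,-.0363,.2)
```

```text
tub [0.5171 0.2374] -165.6
-43.0 -38.0 23.0 68
-16.0 -57.0 30.0 43
16.0 60.0 24.0 18
35.0 50.0 23.0 22
14.0 -57.0 29.0 69
33.0 -26.0 29.0 107
49.0 29.0 29.0 51
57.0 -4.0 30.0 62
now tub mm [104.1 223.9]
[11.95, 25.01]
27.2 [ 0.4718 -0.0054  0.1962] yaw y 64.8 tilt [-0.  0. -1.] shift [-2.34 -2.32 -0.38] F [-0.5  0.3  0.1] 0.24522231168016692
```

View pics/t7.png

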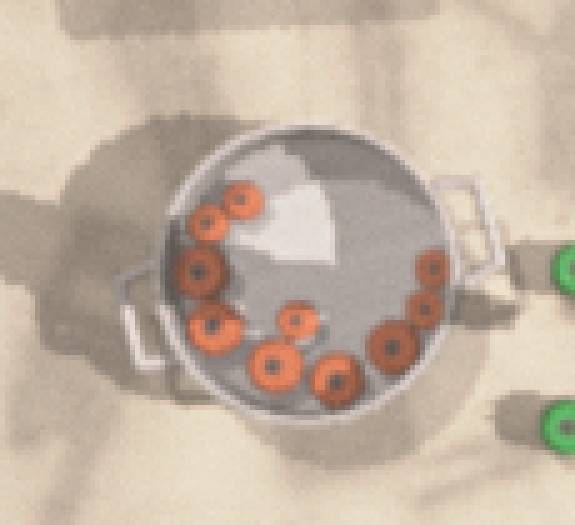

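Each side of the line now holds both sizes: small beads at px (433,268), (424,310) and (297,322) are on the large side, and the large bead at (198,272) is on the small side. Nothing is left to stir, so I'll check the stick's lean and return it.

Run:
```python
from h import *
for n in("side","top"):
    c=cam(n); W=c["W"]; p=np.array(bot.read_state()["tool_pos"]); hsv=cv2.cvtColor(c["color"],cv2.COLOR_RGB2HSV)
    m=(np.hypot(W[...,0]-p[0],W[...,1]-p[1])<.03)&(hsv[...,1]>90)&(W[...,2]>.085)
    for z in np.arange(.09,.19,.015):
        q=W[m&(W[...,2]>z)&(W[...,2]<z+.015)]
        if len(q)>5: print(n,z.round(3),len(q),((q.mean(0)-p)*1e3).round(1),(q[:,1].min()-p[1]).round(4),(q[:,1].max()-p[1]).round(4))
    if m.any(): print("min z",np.sort(W[m][:,2])[:5].round(4))
    print("other colored",[len(W[m])])
go(.4835,-.0366,.2)
```

```text
side 0.09 6 [ -8.8   5.7 -92. ] 0.0006 0.0109
side 0.105 69 [ -9.    4.7 -83.8] -0.0064 0.0119
side 0.12 76 [ -9.2   4.8 -68.8] -0.0064 0.0118
side 0.135 80 [ -8.8   4.7 -53.5] -0.0073 0.0123
side 0.15 84 [ -8.5   4.8 -38.4] -0.0064 0.0115
side 0.165 68 [ -9.9   5.  -23.6] -0.0076 0.0142
side 0.18 113 [-10.7   5.2  -9.3] -0.0117 0.0149
min z [0.1034 0.1035 0.1044 0.1046 0.1046]
other colored [1003]
other colored [0]
27.3 [ 0.4718 -0.0057  0.1963] yaw y 64.8 tilt [-0.  0. -1.] shift [-2.38 -2.3  -0.37] F [ 0.   0.  -1.6] 0.24334835219971587
```

The stick is upright and has not slipped. I'll move over the hole.

Call:
servo_tool(motion=[[[-0.8,-0.8,0,0,0,0,1],[-0.8,-0.8,0,0,0,0,1],[-0.78,-0.7,0,0,0,0,1],[0,0,0,0,0,0,1],[0,0,1,0,0,0,1],[0,0,1,0,0,0,1],[0,0,0.7,0,0,0,1],[0,0,0,0,0,0,1]]])

```text
clock: 28.1
tool_pos: [0.4823, -0.0367, 0.1678]
tool_rot: [[-0.905, 0.426, -0.003], [0.426, 0.905, 0.0], [0.003, -0.001, -1.0]]
contact_force: [-0.1, -0.1, -0.8]
grip_width: 0.246
grasp_force: 89.1
```

```bash
python3 -c "
from h import *
go(.4835,-.0366,.1045)"
```

```text
28.1 [ 0.4823 -0.0367  0.1678] yaw y 64.8 tilt [-0.003  0.    -1.   ] shift [-0.12  0.07  6.33] F [-0.1 -0.1 -0.8] 0.24603905553879662
```

Call:
servo_tool(motion=[[[-0.1,0,1,0,0,0,1],[0,0,1,0,0,0,1],[0,0,1,0,0,0,1],[0,0,1,0,0,0,1],[0,0,1,0,0,0,1],[0,0,0.7,0,0,0,1],[0,0,0.3,0,0,0,1],[0,0,0,0,0,0,1]]])

```text
clock: 28.9
tool_pos: [0.4842, -0.0374, 0.1088]
tool_rot: [[-0.904, 0.427, -0.001], [0.427, 0.904, 0.0], [0.001, -0.0, -1.0]]
contact_force: [-0.2, 0.3, -0.9]
grip_width: 0.245
grasp_force: 89.1
```

Call:
servo_tool(motion=[[[0,0,0.1,0,0,0,1],[0,0,0.1,0,0,0,1],[0,0,0.1,0,0,0,1],[0,0,0.05,0,0,0,1],[0,0,0,0,0,0,1],[0,0,0,0,0,0,1],[0,0,0,0,0,0,1],[0,0,0,0,0,0,1]]])

```text
clock: 29.7
tool_pos: [0.4844, -0.0375, 0.1059]
tool_rot: [[-0.904, 0.427, 0.0], [0.427, 0.904, -0.0], [-0.0, -0.0, -1.0]]
contact_force: [-0.1, -1.0, -0.7]
grip_width: 0.246
grasp_force: 89.1
```

Call:
servo_tool(motion=[[[0,0,0.1,0,0,0,1],[0,0,0,0,0,0,1],[0,0,0,0,0,0,0.2],[0,0,0,0,0,0,-0.3],[0,0,0,0,0,0,-1],[0,0,0,0,0,0,-1],[0,0,0,0,0,0,-1],[0,0,0,0,0,0,-1]]])

```text
clock: 30.5
tool_pos: [0.4844, -0.0375, 0.1048]
tool_rot: [[-0.904, 0.427, 0.0], [0.427, 0.904, -0.0], [-0.0, -0.0, -1.0]]
contact_force: [0.1, -0.0, -1.6]
grip_width: 1.002
grasp_force: 0.0
```

Call:
servo_tool(motion=[[[0,0,0,0,0,0,-1],[0,0,-1,0,0,0,-1],[0,0,-1.5,0,0,0,-1],[0,0,-2,0,0,0,-1],[0,0,-2.5,0,0,0,-1],[0,0,-2.5,0,0,0,-1],[0,0,-2,0,0,0,-1],[0,0,-1,0,0,0,-1]]])

```text
clock: 31.3
tool_pos: [0.4853, -0.0375, 0.2323]
tool_rot: [[-0.904, 0.427, 0.003], [0.427, 0.904, -0.0], [-0.003, 0.001, -1.0]]
contact_force: [-0.5, 0.3, -0.2]
grip_width: 1.001
grasp_force: 0.0
```

Call:
servo_tool(motion=[[[2,-2,0,0,0,0,-1],[2.5,-2.5,0,0,0,0,-1],[2.5,-2.5,0,0,0,0,-1],[2.5,-2.5,0,0,0,0,-1],[1,-1,0,0,0,0,-1],[0,0,0,0,0,0,-1],[0,0,0,0,0,0,-1],[0,0,0,0,0,0,-1]]])

```text
clock: 32.1
tool_pos: [0.3461, -0.0876, 0.2301]
tool_rot: [[-0.905, 0.426, 0.001], [0.426, 0.905, -0.0], [-0.001, 0.0, -1.0]]
contact_force: [-0.9, -0.2, 1.2]
grip_width: 0.999
grasp_force: 0.0
```

Run:
```python
from h import *
look(); go(.48,-.03,.2)
c=cam("side"); o=cv2.resize(c["color"][120:300,110:400],None,fx=2.7,fy=2.7); cv2.imwrite("pics/end.png",o[:,:,::-1])
for n in("side","top"):
    W=cam(n)["W"]; m=np.hypot(W[...,0]-.484,W[...,1]+.037)<.03
    for z in(.09,.11,.13,.145):
        q=W[m&(W[...,2]>z)&(W[...,2]<z+.015)]
        if len(q): print(n,z,len(q),q.mean(0).round(4),q[:,2].max().round(4))
```

```text
tub [0.5171 0.2374] -165.5
-15.0 -47.0 29.0 209
16.0 60.0 24.0 17
35.0 51.0 24.0 24
33.0 -26.0 29.0 107
49.0 29.0 30.0 54
57.0 -4.0 30.0 61
32.15 [ 0.3459 -0.0875  0.23  ] yaw y 64.8 tilt [ 0.001 -0.    -1.   ] shift [-9.67 10.92  3.01] F [0.3 0.1 0.1] 1.0017477390838603
side 0.09 88 [ 0.4706 -0.0303  0.097 ] 0.105
side 0.11 82 [ 0.4697 -0.03    0.1176] 0.1249
side 0.13 86 [ 0.4697 -0.0297  0.1378] 0.145
side 0.145 152 [ 0.4741 -0.0324  0.1539] 0.158
top 0.09 17 [ 0.4804 -0.0267  0.0972] 0.1045
top 0.11 12 [ 0.4803 -0.0273  0.1169] 0.1246
top 0.13 14 [ 0.4807 -0.0269  0.137 ] 0.1448
top 0.145 96 [ 0.4803 -0.0342  0.1573] 0.1599
```

View pics/end.png

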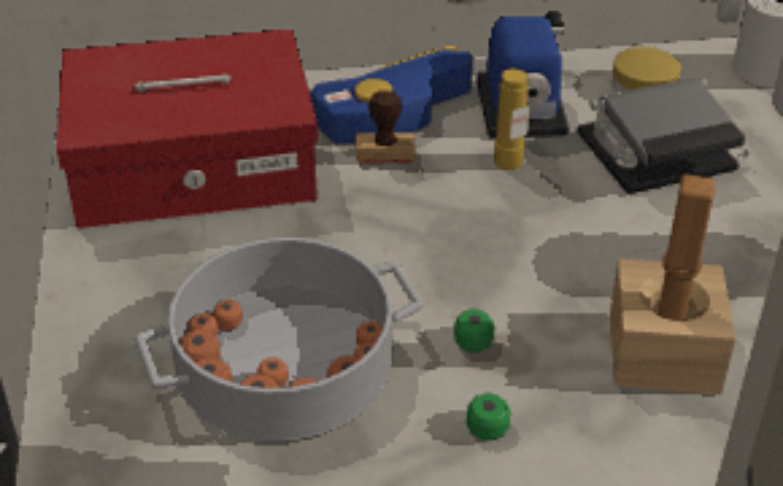

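The stick stands fully down in the holder, with its top at 158 mm. All ten beads are in the tub and mixed, and the stamp and glue stick stand where they were. Handing in.

```bash
python3 -c "
from bench import bot
print(bot.job_done())"
```

```text
the job is handed in; nothing more can be done
None
```

I stirred the beads until both sizes lay on both sides of the handle line (only one of the five large beads crossed, three of the small), then stood the stick back fully down and handed in at about 32 s; stirring slid the tub about 20 mm and turned it about 10°, no bead left it, and the stamp and glue stick stayed put.

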